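# Hold the gate hinge lined up for its pin

### The job

First press the proud steel leaf on the wooden jamb block down until it sits level and fully home in its recess. Then lift the other hinge leaf out of its wooden rest and lower its single knuckle, plate upright, into the middle of the gap between the two knuckles on the block, so that the three holes line up and the waiting brass pin could be pushed straight through. Finish holding it there still, carried by the gripper alone and not resting or pressing on the other leaf; do not disturb the loose jar, medallion and scissors.

Things in the scene. Friction and masses are not known exactly. Their poses are not given: they have to be found in the camera images.
- jamb_leaf (a joint): angle (rad) of the steel leaf (78 mm wide, 5 mm thick) in the top of the light wooden jamb block (90 x 130 x 45 mm, fixed). 0 = home, level and flush; starts at 0.10 to 0.17, the front edge with its two knuckles proud. It pivots on its rear edge, 45 mm behind press_point, and stays where left; about 5 N down on press_point moves it; dead stop at 0.
- press_point (a point): where to press the jamb leaf: on the top of its plate, on its centre line, 36 mm from the knuckles' axis. When home it is 45 mm above the table. Plate free of obstacles within 17 mm to the front and 40 mm to the rear. Axes as jamb_bore.
- jamb_bore (a point): on the bore axis of the jamb leaf's two knuckles, midway in the gap. x: from knuckles to plate and block; y: along the bore; z: up (level when home; then 45 mm above the table, 16 mm before the block's face). Knuckles: tubes 24 mm outside, bore 13, 24 long; gap 30 mm wide, open above and below, plate's edge 17 mm from the axis. 8 mm brass pin in the -y knuckle, sticking 36 mm outwards.
- leaf_bore (a point): centre of the bore of the loose door leaf's single knuckle (steel tube 24 mm outside, 13 mm bore, 24 mm long). x is normal to the plate, y along the bore, z up along the plate. The leaf is the same either way round (half a turn about z). It weighs about 0.25 kg.
- leaf_grip (a point): middle of the door leaf's plate, 62 mm straight above leaf_bore (+z); axes as leaf_bore. Plate 9 mm thick (x), 70 mm wide (y), from 18 to 88 mm above leaf_bore (top edge 26 mm above this point); a neck 24 mm wide, 9 mm thick joins it to the knuckle. Grasp here from above across the 9 mm.
- leaf_rest: fixed brown wooden rest in which the door leaf stands, 70 x 100 x 64 mm; origin at the centre of its underside, y along the leaf's width. Two slotted end blocks (40 mm in x, 20 to 46 mm either side in y, 64 mm high) hold the plate's edges in slots 11 mm wide, 24 deep; open between. There leaf_bore is 22 mm, leaf_grip 84 mm above the table. Lift straight up 30 mm or more to free it.
- wax_jar: loose white jar, 52 mm across, 58 mm high, a bystander; origin at the centre of its underside
- medallion: loose bronze disc, 55 mm across, 10 mm thick, a bystander; origin at the centre of its underside
- scissors: loose blue-handled scissors lying flat, 152 x 62 x 8 mm, a bystander; origin at the centre of the underside
Mind the look-alikes: they are no part of the job. Of the things like the part that bears leaf_bore, leave any that is red; of the rest the larger one is meant.

How it is judged:
On the way, in this order (a step that is already met when the one before it is completed fails the run):
1. the jamb leaf is pressed home, level in its recess (value of joint jamb_leaf below 0.03 rad), for 0.2 s.
2. the door leaf is lifted out of its rest (25 mm or more) (distance of leaf_bore from where it was at the start of the episode above 0.025 m and contact force between the fingers and door_leaf above 1 N), for 0.2 s.
At the end, for the whole second after the job is handed in: Gripper holds the door leaf still: bore within 3.5 mm across and 5 mm along of the gap's middle, parallel within 0.1 rad, plate upright within 0.2 rad, under 1.5 N against jamb block and leaf, off its rest; jamb leaf home (under 0.03 rad) (x of leaf_bore in the frame of jamb_bore between -0.0035 and 0.0035 m and y of leaf_bore in the frame of jamb_bore between -0.005 and 0.005 m and z of leaf_bore in the frame of jamb_bore between -0.0035 and 0.0035 m and angle between the y axis of leaf_bore and the y axis of jamb_bore, either way round below 0.1 rad and angle between leaf_bore's own z axis and vertical below 0.2 rad and value of joint jamb_leaf below 0.03 rad and contact force between the fingers and door_leaf above 1 N and contact force between door_leaf and jamb_block below 1.5 N and contact force between door_leaf and leaf_rest below 0.2 N and linear speed of door_leaf below 0.02 m/s); the arm keeps its last pose, push and grip.
It fails at once if the white putty jar is moved more than 30 mm (distance of wax_jar from where it was at the start of the episode above 0.03 m).
It fails at once if the small bronze medallion is moved more than 30 mm (distance of medallion from where it was at the start of the episode above 0.03 m).
It fails at once if the blue-handled scissors is moved more than 30 mm (distance of scissors from where it was at the start of the episode above 0.03 m).
It also fails if it takes over 51 s, if anything falls off the work surface, if the arm or the gripper's body presses on something with over 40 N, if the wrist force passes 120 N, or if a joint passes its speed limit or range.

### The arm

A 7-joint arm with a two-finger parallel gripper is mounted at the origin on a cart in front of the work surface, level with it; the furniture and walls round the work are solid. World frame = base frame: x ahead of the robot, y to its left, z up, the work surface at z = 0. Lengths are in m, angles in rad, forces in N, time in s.
With the tool pointing down it reaches from about 0.4 to 0.875 m from the base axis. Payload 6.5 kg.
Tool frame: the origin (TCP) lies between the finger pads; the fingertips stand 19 mm ahead of it and the grasp point (between the pads) is the TCP; z points along the fingers, y is the direction in which the jaws open and shut (so a half turn about z gives the same grasp; the last joint's range is limited). The gripper opens to 88 mm and grips with 3 to 60 N. Pads are 18 mm wide; open, the fingers measure 123 mm over their backs; the gripper's body (75 mm by 187 mm) begins 45 mm behind the grasp point.
Start: joints at [1.035, 0.536, -0.004, 1.538, 0.003, 1.067, -0.071], TCP at [0.294, -0.58, 0.258] pointing down, gripper open.
Joint ranges: [-2.7, 2.7], [-0.37, 2.16], [-1.27, 1.26], [0.24, 2.4], [-1.31, 4.45], [0.19, 1.91], [-2.76, 2.76]. Speed limits (rad/s): [2.39, 2.39, 3.14, 3.14, 3.14, 3.14, 3.14].

### API

Orientations are given as a unit quaternion [x, y, z, w].
In Python, from bench import arm gives the robot as it stands.
- The arm moves only by the tool arm_command, never from a script. Its argument "targets" is a list of rows, each a list of 4 numbers: the shift along the tool's x, y, z in cm, then the turn about the tool's z in rad. In form: [[dx, dy, dz, roll], ...]. A call has exactly 10 rows; each row shifts and turns the commanded pose from where the row before left it, along the tool's axes as they then stand; what a row does not reach is not made up. A row lasts 1/8 s, in which the tool goes at most 62.5 mm and 10.7 degrees, less where a joint would pass 70% of its speed; a pose out of reach is approached as far as the arm can. A call with a gripper value outside its range is refused whole. "gripper" is the closure, from -1 (fully open) to 1 (shut), set as the call begins (left out, the last holds). The fingers move at their own pace and stop on an object; "force" is the grip in N (left out, the last holds). Time passes only in rows, so rows that do not move let the fingers close, or fill a call up. It gives the time, the measured TCP pose, the force and the opening at its end, in the units of the state.
- arm.observe(): the state, without advancing time (a new reading comes with each control period).
- arm.grab_frame(name): name is "scene" or "top"; returns the picture (400x640x3 uint8, red, green, blue); there is no depth.
- arm.camera_params(name): a dict with "intrinsics" (3x3 intrinsics, pixels), "pose" (4x4, takes a point from camera to world coordinates). Camera axes: x right, y up, looking along -z (the intrinsics and any distortion apply to the point x, -y, -z); pixel columns grow to the right and rows downward; lengths in m; the calibration is good to about 2 mm. A picture is of the moment at which its call begins. camera_params takes no time and is no camera call.
- arm.job_done(): hands the job in, once; it reports no verdict.
The state is a dict: "time_s": time; "qpos": joint angles; "joint_vel": joint speeds; "effort": joint torques, N m; "ee_pos": TCP position; "orientation": TCP orientation; "ft_force": force on the tool from outside, world axes, zero at the start; "torque": the same for the moment, N m; "opening": finger opening in m.
Only numpy, scipy, OpenCV 4.12 (cv2) and the standard library are available. Lean on these libraries where they do the work, as an engineer would, in place of code of your own. Each camera call takes 0.05 s, during which the arm holds its last target.

## Working session

There is one attempt and no reset: what is moved stays moved. The work goes in short steps, Python scripts to look and compute and a tool call to move; the robot and the scene stay as the last step left them, time stands still between calls to the robot, and variables do not carry over. Pictures are saved under pics/ and viewed, and the job is handed in when it is done.

Besides the shell and the picture viewer there is one more tool, called after "Call:" as a command line: name --pt "numbers of a row" for each row, then --argument value for the rest. arm_command: Moves the arm, as the interface text tells. Its arguments: {"type":"object","properties":{"targets":{"type":"array"},"gripper":{"type":"number"},"force":{"type":"number"}},"required":["targets"]}

```bash
mkdir -p pics; ls; python3 - <<'E'
from bench import arm
import cv2,numpy as np
np.set_printoptions(precision=5,suppress=True)
for n in("scene","top"):
    f=arm.grab_frame(n);cv2.imwrite(f"pics/{n}0.png",f[:,:,::-1])
    print(n,arm.camera_params(n))
print(arm.observe())
E
```

```text
pics
scene {'intrinsics': array([[401.38076,   0.     , 315.57244],
       [  0.     , 401.38076, 198.50939],
       [  0.     ,   0.     ,   1.     ]]), 'pose': array([[-0.89713,  0.17687, -0.40481,  0.1785 ],
       [-0.44126, -0.40249,  0.80206,  0.66357],
       [-0.02107,  0.89818,  0.43913,  0.51733],
       [ 0.     ,  0.     ,  0.     ,  1.     ]])}
top {'intrinsics': array([[468.89496,   0.     , 315.72476],
       [  0.     , 468.89496, 200.70738],
       [  0.     ,   0.     ,   1.     ]]), 'pose': array([[-0.02578,  0.98138, -0.19033,  0.29547],
       [-0.99915, -0.03139, -0.02654, -0.14238],
       [-0.03202,  0.18948,  0.98136,  1.48102],
       [ 0.     ,  0.     ,  0.     ,  1.     ]])}
{'time_s': 0.1, 'qpos': array([ 1.03478,  0.53709, -0.00442,  1.53873,  0.00262,  1.06732,
       -0.0712 ]), 'joint_vel': array([ 0.00012, -0.003  ,  0.001  , -0.0029 , -0.00034, -0.00244,
       -0.00067]), 'effort': array([  0.00127, -57.20768,   0.99333, -25.22306,  -0.0562 ,   0.01347,
         0.00007]), 'ee_pos': array([ 0.29402, -0.57913,  0.25694]), 'orientation': array([ 0.97253,  0.23279, -0.00025, -0.00073]), 'ft_force': array([ 0.06973, -0.44425,  0.15323]), 'torque': array([0.02611, 0.00535, 0.02001]), 'opening': 0.08801053808008971}
```

View pics/scene0.png

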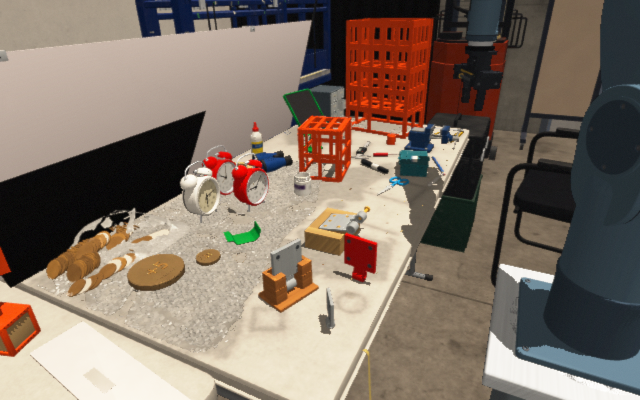

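View pics/top0.png

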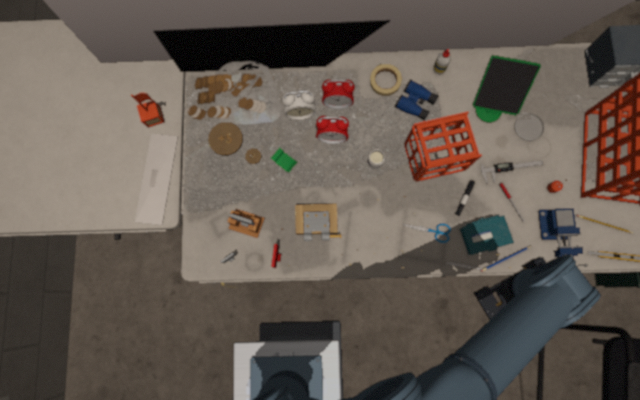

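The scene image shows three leaf-like things: a grey plate in the brown rest at scene (288,262) / top (243,221), a red one at scene (361,255) / top (277,253), and a small grey one at scene (331,308) / top (231,257). By the description I choose the grey one in the rest. The jamb block is at scene (340,230) / top (318,220). Next, close crops to check.

```bash
python3 - <<'E'
import cv2,numpy as np
s=cv2.imread("pics/scene0.png");t=cv2.imread("pics/top0.png")
a=cv2.resize(s[190:335,245:400],None,fx=5,fy=5,interpolation=cv2.INTER_CUBIC)[:600*2]
a=cv2.resize(s[190:310,250:390],(700,600),interpolation=cv2.INTER_CUBIC)
b=cv2.resize(t[190:275,215:350],(800,504),interpolation=cv2.INTER_CUBIC)
cv2.imwrite("pics/cs.png",a);cv2.imwrite("pics/ct.png",b)
E
```

```text
(no output)
```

View pics/cs.png

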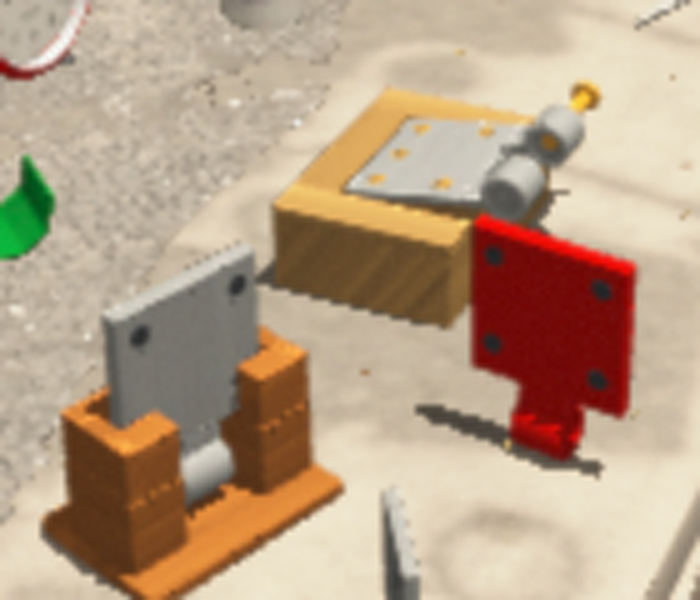

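View pics/ct.png

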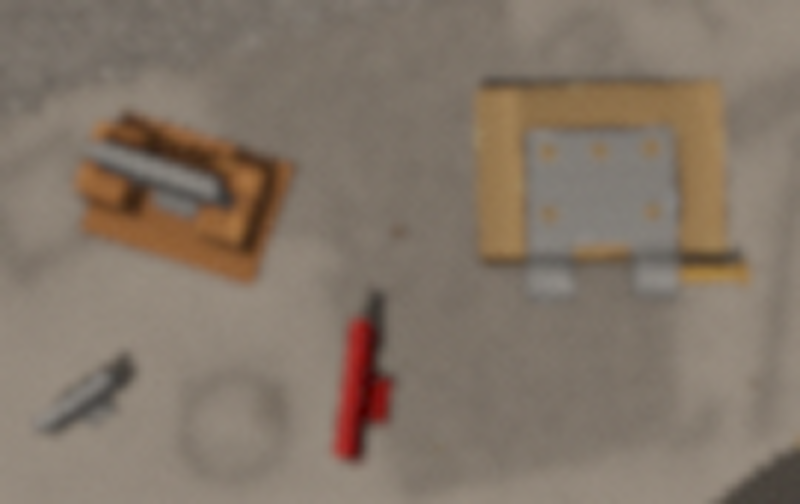

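The crop confirms the grey leaf in the rest; the red one stands near the block and the smaller grey one near the table edge. The jamb's knuckles face the robot, with the pin on the right (world -y). Next I measure edges with subpixel accuracy.

```bash
cat > h.py <<'E'
import cv2,numpy as np
from scipy.ndimage import map_coordinates
np.set_printoptions(precision=4,suppress=True)
import json
CAM={}
def cams():
    from bench import arm
    return {n:arm.camera_params(n) for n in("scene","top")}
C=cams()
def ray(n,uv):
    p=C[n];K=p["intrinsics"];T=p["pose"]
    d=np.linalg.inv(K)@np.array([uv[0],uv[1],1.]);d=np.array([d[0],-d[1],-d[2]])
    return T[:3,3],T[:3,:3]@d
def onz(n,uv,z):
    o,d=ray(n,uv);return o+d*(z-o[2])/d[2]
def tri(uvs,uvt):
    o1,d1=ray("scene",uvs);o2,d2=ray("top",uvt)
    A=np.stack([d1,-d2],1);s=np.linalg.lstsq(A,o2-o1,rcond=None)[0]
    a=o1+s[0]*d1;b=o2+s[1]*d2
    return (a+b)/2,np.linalg.norm(a-b)
def proj(n,P):
    p=C[n];T=p["pose"];c=T[:3,:3].T@(np.asarray(P)-T[:3,3])
    q=p["intrinsics"]@np.array([c[0],-c[1],-c[2]]);return q[:2]/q[2]
def edge(img,a,b,w=3,trim=.15):
    """subpixel edge line near segment a-b; returns point,dir,resid"""
    a=np.array(a,float);b=np.array(b,float);d=(b-a)/np.linalg.norm(b-a);n=np.array([-d[1],d[0]])
    L=np.linalg.norm(b-a);pts=[]
    s=np.arange(-w,w+.01,.2)
    for t in np.linspace(trim*L,(1-trim)*L,max(6,int(L))):
        q=a+d*t+np.outer(s,n)
        v=np.stack([map_coordinates(img[:,:,k].astype(float),[q[:,1],q[:,0]],order=1) for k in range(3)],1)
        v=cv2.GaussianBlur(v,(1,5),0)
        g=np.linalg.norm(np.gradient(v,axis=0),axis=1)
        i=np.argmax(g);lo,hi=max(0,i-5),min(len(s),i+6)
        pts.append(a+d*t+n*(s[lo:hi]@g[lo:hi]/g[lo:hi].sum()))
    pts=np.array(pts,np.float32)
    vx,vy,x,y=cv2.fitLine(pts,cv2.DIST_HUBER,0,.01,.01).ravel()
    r=np.abs((pts-[x,y])@np.array([-vy,vx])).mean()
    return (np.array([x,y]),np.array([vx,vy]),r)
def inter(l,m):
    A=np.stack([l[1],-m[1]],1);s=np.linalg.solve(A,m[0]-l[0]);return l[0]+s[0]*l[1]
E
python3 - <<'E'
from h import *
t=cv2.imread("pics/top0.png")
f=5.927
def c(x,y):return np.array([(x+.5)/f-.5+215,(y+.5)/f-.5+190])
A,B,D,E_=c(478,82),c(722,82),c(722,262),c(478,262)
L={'rear':edge(t,A,B),'right':edge(t,B,D),'left':edge(t,A,E_),'frontL':edge(t,E_,c(525,262)),'frontR':edge(t,c(680,258),D)}
for k,v in L.items(): print(k,v)
for n,(p,q) in {'RL':('rear','left'),'RR':('rear','right'),'FL':('frontL','left')}.items():
    uv=inter(L[p],L[q]);print(n,uv,onz("top",uv,.045))
# plate edges
pl=edge(t,c(527,130),c(527,245));pr=edge(t,c(675,130),c(675,245));pb=edge(t,c(527,128),c(675,128))
for n,l in(('l',pl),('r',pr)): 
    uv=inter(l,pb);print('plate rear',n,uv,onz("top",uv,.045),l[2])
def m(n,lo,hi):pass
E
```

```text
rear (array([314.7354, 202.4325], dtype=float32), array([ 1.    , -0.0016], dtype=float32), np.float32(0.0737048))
right (array([336.8441, 218.1643], dtype=float32), array([0.0516, 0.9987], dtype=float32), np.float32(0.1893339))
left (array([294.7893, 216.6982], dtype=float32), array([0.0532, 0.9986], dtype=float32), np.float32(0.16901197))
frontL (array([299.1971, 232.5944], dtype=float32), array([1.    , 0.0079], dtype=float32), np.float32(0.013768726))
frontR (array([332.752, 234.55 ], dtype=float32), array([0.9998, 0.0177], dtype=float32), np.float32(0.033375293))
RL [294.0315 202.465 ] [ 0.5706 -0.0356  0.045 ]
RR [336.0301 202.399 ] [ 0.5666 -0.1666  0.045 ]
FL [295.6341 232.5662] [ 0.4759 -0.039   0.045 ]
plate rear l [302.2184 211.4931] [ 0.5412 -0.0607  0.045 ] 0.19902432
plate rear r [328.31   211.6025] [ 0.5383 -0.1417  0.045 ] 0.037601393
```

```bash
python3 - <<'E'
import cv2,numpy as np
s=cv2.imread("pics/scene0.png");t=cv2.imread("pics/top0.png")
def crop(im,x0,y0,x1,y1,k,name):
    a=cv2.resize(im[y0:y1,x0:x1],None,fx=k,fy=k,interpolation=cv2.INTER_NEAREST)
    for x in range(x0,x1,5):
        cv2.putText(a,str(x),((x-x0)*k,8),0,.3,(255,255,0),1); cv2.line(a,((x-x0)*k,8),((x-x0)*k,14),(255,255,0),1)
    for y in range(y0,y1,5):
        cv2.putText(a,str(y),(0,(y-y0)*k+8),0,.3,(255,255,0),1)
    cv2.imwrite(name,a)
crop(t,288,196,346,244,13,"pics/j_t.png")
crop(s,302,200,378,256,10,"pics/j_s.png")
E
```

```text
(no output)
```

View pics/j_t.png

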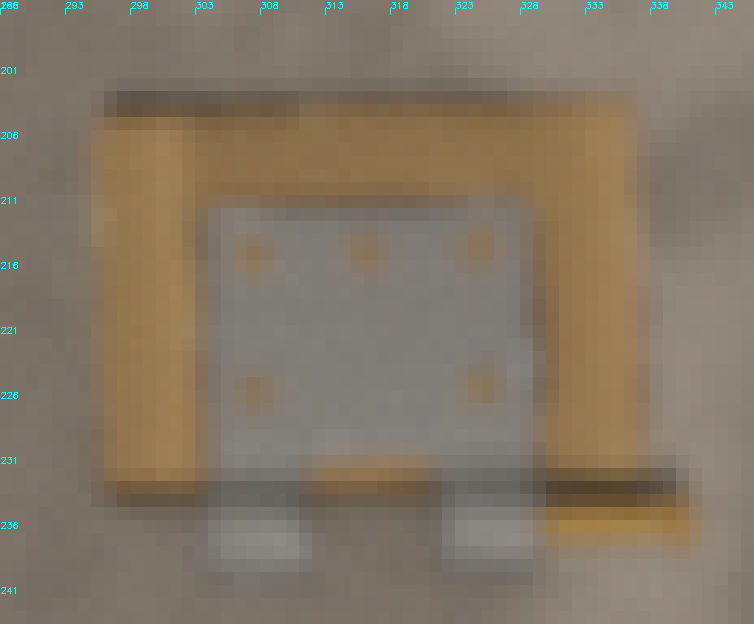

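View pics/j_s.png

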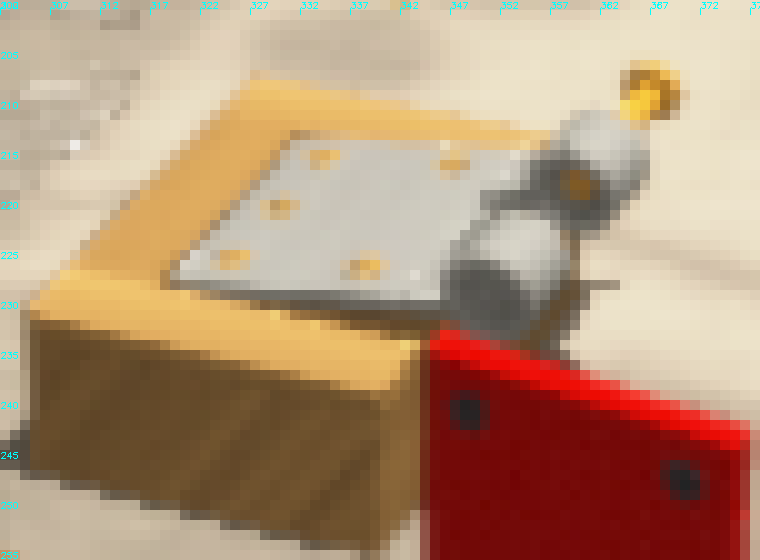

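```bash
python3 - <<'E'
from h import *
t=cv2.imread("pics/top0.png");s=cv2.imread("pics/scene0.png")
# scene: corrected for crop offset (-.5)
near=edge(s,(305,230.5),(340,239),2.5);rear=edge(s,(305,229),(326,207.5),2.5);far=edge(s,(327,207),(356,212.5),2.5)
vert=edge(s,(339.7,240),(340,253),2); 
for n,l in dict(near=near,rear=rear,far=far,vert=vert).items(): print(n,l)
a=inter(near,rear);b=inter(rear,far);c=inter(near,vert)
for n,q in dict(rearL=a,rearR=b,frontL=c).items(): print(n,q,onz("scene",q,.045))
# bottom edge of +y face
bot=edge(s,(303.5,246.5),(339,254.5),2.5);print('bot',bot, onz("scene",inter(bot,vert),0))
# top, tighter
tf={'left':edge(t,(295.2,208),(295.8,230),2),'right':edge(t,(336.7,206),(337.2,229),2),
'rearR':edge(t,(312,203),(336,203),1.5),'frontL':edge(t,(297,232.5),(303,232.5),1.5,.05),'frontR':edge(t,(330,231.7),(337,231.7),1.5,.05)}
for k,v in tf.items(): print(k,v)
for p,q in(('rearR','left'),('rearR','right'),('frontL','left'),('frontR','right')):
    uv=inter(tf[p],tf[q]);print(p,q,uv,onz("top",uv,.045))
E
```

```text
near (array([323.0587, 235.1966], dtype=float32), array([0.9755, 0.22  ], dtype=float32), np.float32(0.12470791))
rear (array([317.0523, 216.8254], dtype=float32), array([ 0.7122, -0.702 ], dtype=float32), np.float32(0.08122309))
far (array([342.6928, 210.1932], dtype=float32), array([0.9808, 0.1952], dtype=float32), np.float32(0.13611315))
vert (array([339.4117, 246.9654], dtype=float32), array([ 0.0086, -1.    ], dtype=float32), np.float32(0.10781514))
rearL [303.0019 230.6743] [ 0.566 -0.036  0.045]
rearR [326.9585 207.0614] [ 0.5651 -0.1661  0.045 ]
frontL [339.4813 238.8994] [ 0.4754 -0.0375  0.045 ]
bot (array([321.6949, 251.5053], dtype=float32), array([0.9692, 0.2464], dtype=float32), np.float32(0.16871157)) [ 0.4752 -0.037   0.    ]
left (array([294.9035, 219.4566], dtype=float32), array([0.0474, 0.9989], dtype=float32), np.float32(0.19914022))
right (array([336.6921, 217.0663], dtype=float32), array([0.0364, 0.9993], dtype=float32), np.float32(0.20743461))
rearR (array([321.8817, 202.5665], dtype=float32), array([1.    , 0.0009], dtype=float32), np.float32(0.018993182))
frontL (array([300.    , 232.5818], dtype=float32), array([ 0.9998, -0.0174], dtype=float32), np.float32(0.038587928))
frontR (array([333.5   , 231.9202], dtype=float32), array([0.9989, 0.0472], dtype=float32), np.float32(0.1734847))
rearR left [294.1011 202.5416] [ 0.5703 -0.0359  0.045 ]
rearR right [336.1638 202.5792] [ 0.566 -0.167  0.045]
frontL left [295.5298 232.6594] [ 0.4756 -0.0387  0.045 ]
frontR right [337.2402 232.0969] [ 0.4735 -0.1672  0.045 ]
```

```bash
python3 - <<'E'
import cv2,numpy as np
s=cv2.imread("pics/scene0.png");t=cv2.imread("pics/top0.png")
def crop(im,x0,y0,x1,y1,k,name):
    a=cv2.resize(im[y0:y1,x0:x1],None,fx=k,fy=k,interpolation=cv2.INTER_NEAREST)
    for x in range(x0,x1,5):
        cv2.putText(a,str(x),((x-x0)*k,8),0,.3,(255,255,0),1); cv2.line(a,((x-x0)*k,8),((x-x0)*k,14),(255,255,0),1)
    for y in range(y0,y1,5):
        cv2.putText(a,str(y),(0,(y-y0)*k+8),0,.3,(255,255,0),1)
    cv2.imwrite(name,a)
crop(t,225,205,269,241,16,"pics/l_t.png")
crop(s,256,235,322,309,8,"pics/l_s.png")
E
```

```text
(no output)
```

View pics/l_t.png

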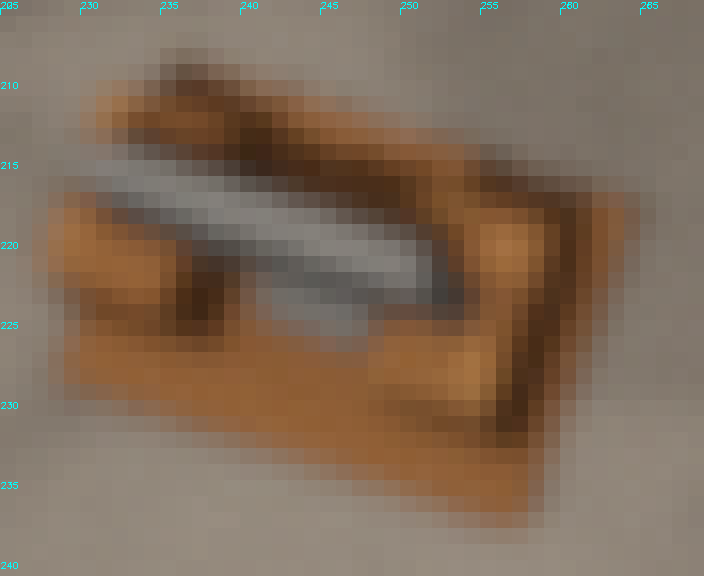

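View pics/l_s.png

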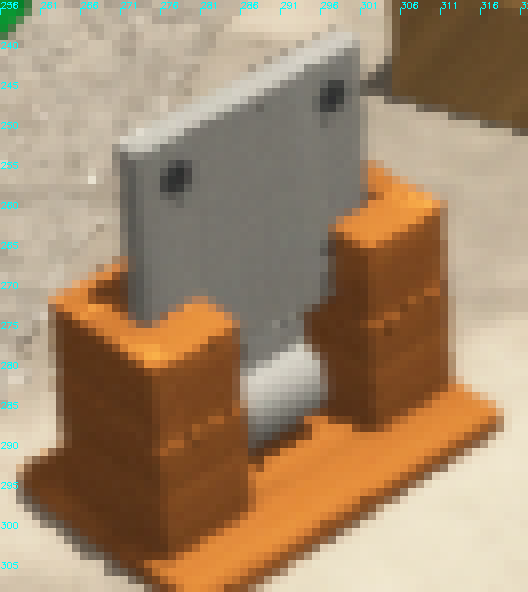

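```bash
python3 - <<'E'
from h import *
t=cv2.imread("pics/top0.png");s=cv2.imread("pics/scene0.png")
fr=edge(s,(273,253.7),(300,239.7),1.2);bk=edge(s,(271,251),(298.5,237.8),1.2)
lft=edge(s,(271,255),(271.2,268),1.5);rgt=edge(s,(300.5,242),(300.7,258),1.5);mid=edge(s,(272.5,256),(272.8,272),1.)
for l in(fr,bk,lft,rgt,mid):print(l)
P={}
for n,(a,b) in dict(frL=(fr,mid),frR=(fr,rgt),bkL=(bk,lft)).items():
    q=inter(a,b);P[n]=onz("scene",q,.110);print(n,q,P[n])
d=P['frR']-P['frL'];print(np.linalg.norm(d),np.arctan2(d[1],d[0]),'thick',P['bkL']-P['frL'])
# line distance of back
for u in (276,292):
    q=bk[0]+bk[1]*((u-bk[0][0])/bk[1][0]);print('bk',onz("scene",q,.110))
# top cam
f=edge(t,(232,218),(251,223),1.3);b=edge(t,(232,214.3),(251,219),1.3)
print(f,b)
for u in(235,247):
    for l in(f,b):
        q=l[0]+l[1]*((u-l[0][0])/l[1][0]);print(u,onz("top",q,.110))
# base plate corners (z? ) top camera
be=edge(t,(230,228.5),(256,237),2);br=edge(t,(258,236),(264,218),2)
q=inter(be,br);print('basecorner',q,onz("top",q,.01))
l=be; a=onz("top",be[0],.01);bb=onz("top",be[0]+10*be[1],.01);print('yaw base',np.arctan2(*(bb-a)[[1,0]]))
E
```

```text
(array([286.9227, 246.7177], dtype=float32), array([ 0.8898, -0.4564], dtype=float32), np.float32(0.08402983))
(array([286.8575, 243.6859], dtype=float32), array([ 0.8964, -0.4433], dtype=float32), np.float32(0.11976638))
(array([270.6057, 261.9627], dtype=float32), array([0.0133, 0.9999], dtype=float32), np.float32(0.015037988))
(array([301.0379, 249.0237], dtype=float32), array([0.035 , 0.9994], dtype=float32), np.float32(0.18658036))
(array([272.8678, 263.3237], dtype=float32), array([0.0468, 0.9989], dtype=float32), np.float32(0.05903808))
frL [272.4381 254.1481] [0.5244 0.1565 0.11  ]
frR [300.7091 239.6455] [0.501  0.0918 0.11  ]
bkL [270.4699 251.7908] [0.5317 0.1514 0.11  ]
0.06875766536812124 -1.9184252942076165 thick [ 0.0073 -0.0051  0.    ]
bk [0.5272 0.1395 0.11  ]
bk [0.5136 0.1034 0.11  ]
(array([242.9258, 220.4859], dtype=float32), array([0.9638, 0.2668], dtype=float32), np.float32(0.073344566)) (array([242.5515, 216.8368], dtype=float32), array([0.9556, 0.2945], dtype=float32), np.float32(0.06445071))
235 [0.5158 0.1362 0.11  ]
235 [0.5272 0.1363 0.11  ]
247 [0.5047 0.1003 0.11  ]
247 [0.5149 0.1003 0.11  ]
basecorner [257.2747 237.5937] [0.4679 0.0853 0.01  ]
yaw base -1.8958520817740485
```

```bash
cat >> h.py <<'E'
from scipy.spatial.transform import Rotation as R
def go(target,jaw=None):
    """print delta to target in tool axes (cm) and roll (rad); jaw = wanted world angle of tool y"""
    from bench import arm
    o=arm.observe();M=R.from_quat(o["orientation"]).as_matrix()
    d=M.T@(np.array(target)-o["ee_pos"])*100
    cur=np.arctan2(M[1,1],M[0,1])
    print('t',o["time_s"],'pos',o["ee_pos"],'jaw',cur,'tilt',M[2],'F',o["ft_force"],'op',o["opening"])
    print('delta cm',d)
    if jaw is not None:
        r=-(jaw-cur);r=(r+np.pi/2)%np.pi-np.pi/2;print('roll',r,'q7',o["qpos"][6])
        # delta after roll made first
        c,s=np.cos(r),np.sin(r);print('delta if rolled first',c*d[0]+s*d[1],-s*d[0]+c*d[1],d[2])
E
python3 - <<'E'
from h import *
for n,uv in dict(redtopA=(303-3,0)).items():pass
# red leaf: scene top edge ends and foot
for uv in((345,233.5),(376,243)): 
    for z in(.06,.09,.11): print(uv,z,onz("scene",uv,z))
for uv in((274,266),(277,244)): 
    for z in (.09,.11):print('top',uv,z,onz("top",uv,z))
print(tri((345,233.5),(277,244)),tri((376,243),(274,267)))
go((.49,-.102,.15),-np.pi/2)
E
```

```text
(345, 233.5) 0.06 [ 0.4637 -0.0408  0.06  ]
(345, 233.5) 0.09 [0.445  0.0054 0.09  ]
(345, 233.5) 0.11 [0.4325 0.0362 0.11  ]
(376, 243) 0.06 [ 0.3896 -0.0318  0.06  ]
(376, 243) 0.09 [0.3758 0.0138 0.09  ]
(376, 243) 0.11 [0.3665 0.0442 0.11  ]
top (274, 266) 0.09 [0.3729 0.0235 0.09  ]
top (274, 266) 0.11 [0.3718 0.0211 0.11  ]
top (277, 244) 0.09 [0.4377 0.0139 0.09  ]
top (277, 244) 0.11 [0.4356 0.0117 0.11  ]
(array([0.4392, 0.014 , 0.0957]), np.float64(0.004348421236885353)) (array([0.3713, 0.0232, 0.0963]), np.float64(0.0032443268544976593))
t 0.1 pos [ 0.294  -0.5791  0.2569] jaw -1.1009063557275005 tilt [-0.0001 -0.0015 -1.    ] F [ 0.0697 -0.4443  0.1532] op 0.08801053808008971
delta cm [ 39.0795 -33.6512  10.7403]
roll 0.46988997106739605 q7 -0.07120081421241653
delta if rolled first 19.607075355795146 -47.69876363119941 10.74030819876522
```

Call:
arm_command --pt "3.2 -2.7 0 0" --pt "3.2 -2.7 0 0" --pt "3.2 -2.7 0 0" --pt "3.2 -2.7 0 0" --pt "3.2 -2.7 0 0" --pt "3.2 -2.7 0 0" --pt "3.2 -2.7 0 0" --pt "3.2 -2.7 0 0" --pt "3.2 -2.7 0 0" --pt "3.2 -2.7 0 0" --gripper 1 --force 20

```text
time_s: 1.35
ee_pos: [0.4575, -0.1926, 0.2575]
orientation: [0.973, 0.233, -0.0, -0.0]
ft_force: [0.0, 0.1, -0.1]
opening: 0.0006
```

```bash
python3 -c "
from h import *
go((.493,-.102,.10),-np.pi/2)"
```

```text
t 1.35 pos [ 0.4575 -0.1926  0.2575] jaw -1.1010281060677631 tilt [-0.0003 -0.0003 -1.    ] F [ 0.0078  0.0711 -0.129 ] op 0.0006366071932779754
delta cm [ 7.2716 -6.4683 15.7523]
roll 0.46976822072713365 q7 -0.8491077329757355
delta if rolled first 3.555805754056586 -9.059350774342775 15.75227332456828
```

Call:
arm_command --pt "0 0 0 0.157" --pt "0 0 0 0.157" --pt "0 0 0 0.156" --pt "0.9 -2.3 3 0" --pt "0.9 -2.3 3 0" --pt "0.9 -2.3 3 0" --pt "0.9 -2.2 3 0" --pt "0 0 2 0" --pt "0 0 1.5 0" --pt "0 0 0 0"

```text
time_s: 2.6
ee_pos: [0.4925, -0.1032, 0.1019]
orientation: [1.0, -0.0, -0.001, -0.0]
ft_force: [0.5, 0.6, -0.4]
opening: 0.0003
```

```bash
python3 - <<'E'
from h import *
from bench import arm
go((.493,-.102,.064),-np.pi/2)
s=arm.grab_frame("scene")[:,:,::-1];cv2.imwrite("pics/s1.png",cv2.resize(s[130:270,290:430],(600,600),interpolation=cv2.INTER_CUBIC))
E
```

```text
t 2.6 pos [ 0.4925 -0.1032  0.1019] jaw -1.571563930957688 tilt [-0.0022 -0.0001 -1.    ] F [ 0.5461  0.5691 -0.3564] op 0.0002673576401303877
delta cm [ 0.0588 -0.1212  3.7858]
roll -0.0007676041627915353 q7 -1.5424939651322422
delta if rolled first 0.05892144419275535 -0.1211901177596014 3.785827414334695
```

View pics/s1.png

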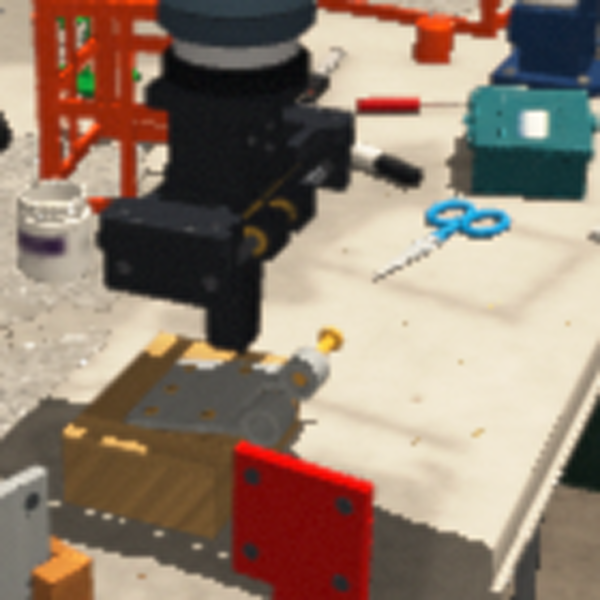

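The scene crop shows the closed fingers about 38 mm above the plate, clear of knuckles (crop 260,420 and 305,365).

Call:
arm_command --pt "0 0 1.0 0" --pt "0 0 1.0 0" --pt "0 0 0.6 0" --pt "0 0 0.3 0" --pt "0 0 0.2 0" --pt "0 0 0.2 0" --pt "0 0 0.2 0" --pt "0 0 0.2 0" --pt "0 0 0 0" --pt "0 0 0 0"

```text
time_s: 3.9
ee_pos: [0.4941, -0.1029, 0.0658]
orientation: [1.0, -0.0, 0.001, -0.0]
ft_force: [0.6, -0.1, 0.2]
opening: 0.0005
```

```bash
python3 -c "
from h import *
go((.493,-.102,.064),-np.pi/2)"
```

```text
t 3.9 pos [ 0.4941 -0.1029  0.0658] jaw -1.5708680722095565 tilt [ 0.0014 -0.     -1.    ] F [ 0.5716 -0.1004  0.2248] op 0.0005259365756304535
delta cm [-0.1059 -0.0932  0.1783]
roll -7.174541465992945e-05 q7 -1.5539860646921309
delta if rolled first -0.10592919590689405 -0.09317135567422079 0.17831998166003732
```

Call:
arm_command --pt "0 0 0.1 0" --pt "0 0 0.1 0" --pt "0 0 0.1 0" --pt "0 0 0.1 0" --pt "0 0 0 0" --pt "0 0 0 0" --pt "0 0 0 0" --pt "0 0 0 0" --pt "0 0 0 0" --pt "0 0 0 0"

```text
time_s: 5.15
ee_pos: [0.494, -0.1029, 0.0642]
orientation: [1.0, -0.0, 0.001, 0.0]
ft_force: [-9.1, 1.5, 34.3]
opening: 0.0006
```

```bash
python3 -c "
from h import *
go((.493,-.102,.064),-np.pi/2)"
```

```text
t 5.15 pos [ 0.494  -0.1029  0.0642] jaw -1.5709274176481398 tilt [ 0.0012  0.0005 -1.    ] F [-9.1346  1.4982 34.2599] op 0.0006354189156875252
delta cm [-0.1049 -0.0937  0.0218]
roll -0.0001310908532432542 q7 -1.5551709208863382
delta if rolled first -0.10487174997916351 -0.09375458479115345 0.02177223255567898
```

The stop is firm: 34 N with the fingertips at z = 45.2 mm, so the jamb leaf is home. Going up.

Call:
arm_command --pt "0 0 -0.6 0" --pt "0 0 -1.5 0" --pt "0 0 -3 0" --pt "0 0 -4 0" --pt "0 0 -4 0" --pt "0 0 -2 -0.15" --pt "0 0 0 -0.16" --pt "0 0 0 -0.16" --pt "0 0 0 -0.16" --pt "0 0 0 -0.16"

```text
time_s: 6.4
ee_pos: [0.4933, -0.103, 0.2132]
orientation: [0.922, 0.387, 0.0, 0.0]
ft_force: [-0.7, 0.1, 0.3]
opening: 0.0003
```

```bash
python3 - <<'E'
from h import *
from bench import arm
go((.517,.123,.215),-.32)
s=arm.grab_frame("scene")[:,:,::-1];cv2.imwrite("pics/s2f.png",s);cv2.imwrite("pics/s2.png",cv2.resize(s[195:265,295:385],(810,630),interpolation=cv2.INTER_NEAREST)[:600,:800])
E
```

```text
t 6.4 pos [ 0.4933 -0.103   0.2132] jaw -0.7757014532521669 tilt [-0.0001  0.0003 -1.    ] F [-0.722   0.1051  0.3063] op 0.0002979067936140588
delta cm [ 17.7988 -14.1304  -0.1877]
roll -0.4557014532521668 q7 -0.7872703938507604
delta if rolled first 22.201166464176293 -4.855274991358408 -0.18769668419786006
```

View pics/s2.png

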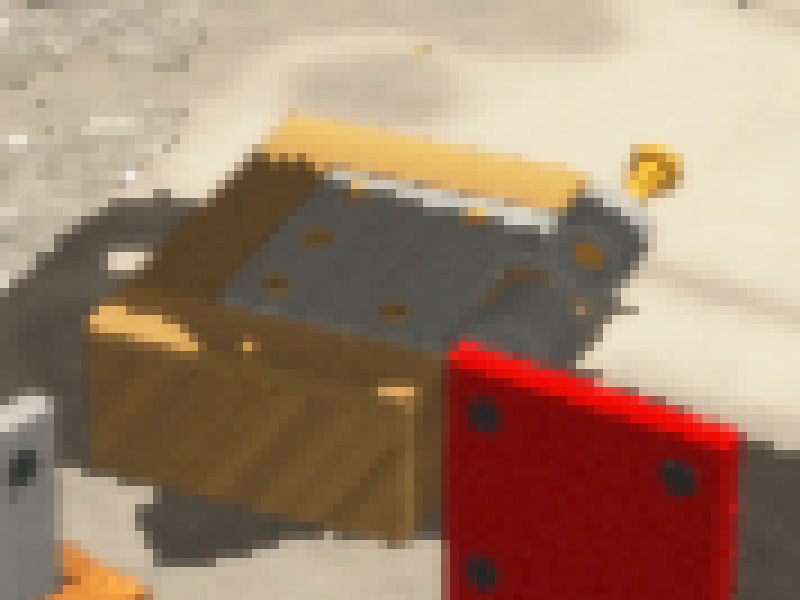

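The leaf is now flush with the block top (crop 400,310). I move above the door leaf and open the gripper.

Call:
arm_command --pt "3.0 -2.4 0 0" --pt "3.0 -2.4 0 0" --pt "3.0 -2.4 0 0" --pt "3.0 -2.4 0 0" --pt "3.0 -2.4 0 0" --pt "2.8 -2.13 0 0" --pt "0 0 0 -0.152" --pt "0 0 0 -0.152" --pt "0 0 0 -0.152" --pt "0 0 0 0" --gripper -1

```text
time_s: 7.7
ee_pos: [0.5182, 0.1228, 0.2129]
orientation: [0.813, 0.582, -0.0, -0.0]
ft_force: [0.2, -0.9, 0.1]
opening: 0.0879
```

```bash
python3 - <<'E'
from h import *
from bench import arm
go((.517,.123,.086),-.32)
s=arm.grab_frame("scene")[:,:,::-1];cv2.imwrite("pics/s3f.png",s);cv2.imwrite("pics/s3.png",cv2.resize(s[150:320,240:410],(600,600),interpolation=cv2.INTER_CUBIC))
E
```

```text
t 7.7 pos [0.5182 0.1228 0.2129] jaw -0.32835017528360116 tilt [-0.     -0.0001 -1.    ] F [ 0.2144 -0.9117  0.1223] op 0.08786335637977391
delta cm [-0.0176 -0.1227 12.6888]
roll -0.008350175283601047 q7 -0.8593753067405394
delta if rolled first -0.01652545232855775 -0.12282166712437693 12.688777861130326
```

View pics/s3.png

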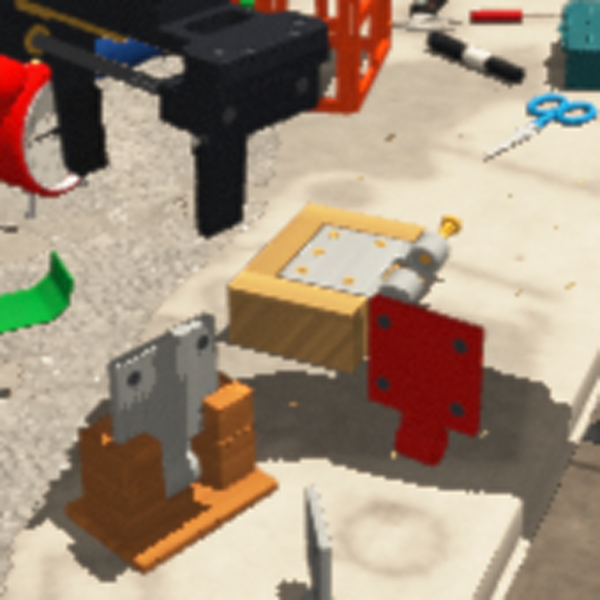

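The fingers straddle the leaf in direction, and the jamb is now lit and flush. Descending.

Call:
arm_command --pt "0 -0.1 2 0" --pt "0 0 2 0" --pt "0 0 2 0" --pt "0 0 2 0" --pt "0 0 1.5 0" --pt "0 0 1.2 0" --pt "0 0 1.0 0" --pt "0 0 0.6 0" --pt "0 0 0.4 0" --pt "0 0 0 0"

```text
time_s: 9.0
ee_pos: [0.5174, 0.1232, 0.0857]
orientation: [0.812, 0.583, -0.0, -0.0]
ft_force: [-0.1, -0.2, -0.2]
opening: 0.0878
```

```bash
python3 - <<'E'
from h import *
from bench import arm
go((.517,.123,.086),-.32)
s=arm.grab_frame("scene")[:,:,::-1];cv2.imwrite("pics/s4.png",cv2.resize(s[190:320,240:370],(600,600),interpolation=cv2.INTER_CUBIC))
# jamb, lit, leaf home
a=cv2.imread("pics/s3f.png");x0,y0,k=330,195,14
b=cv2.resize(a[y0:y0+42,x0:x0+50],None,fx=k,fy=k,interpolation=cv2.INTER_NEAREST)
for x in range(0,50,5): cv2.putText(b,str(x0+x),(x*k,9),0,.35,(255,255,0),1);
for y in range(0,42,5): cv2.putText(b,str(y0+y),(0,y*k+9),0,.35,(255,255,0),1)
cv2.imwrite("pics/jam.png",b)
E
```

```text
t 9.0 pos [0.5174 0.1232 0.0857] jaw -0.32506979786638446 tilt [-0. -0. -1.] F [-0.0588 -0.2333 -0.1778] op 0.08779673027040692
delta cm [-0.0352 -0.0271 -0.0335]
roll -0.005069797866384507 q7 -0.9624550870991524
delta if rolled first -0.03505559270662146 -0.027319164925026024 -0.03351288136847457
```

View pics/s4.png

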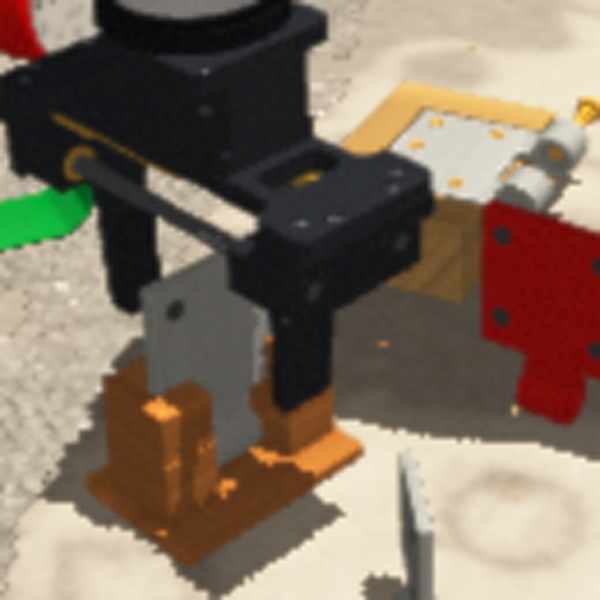

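View pics/jam.png

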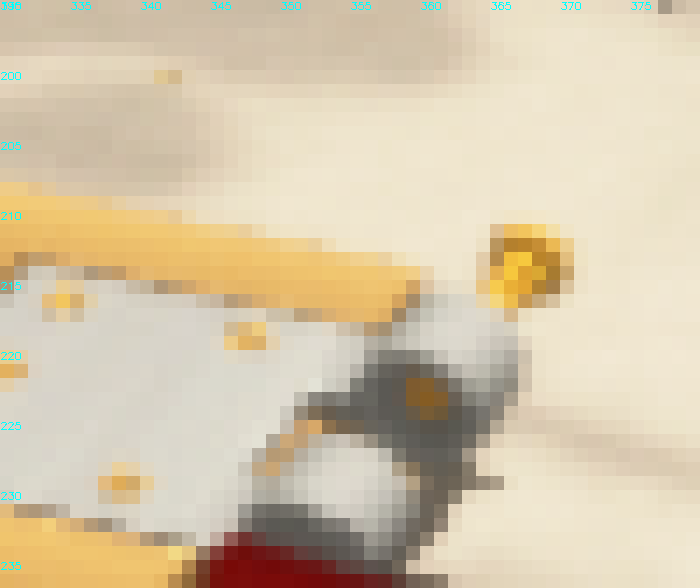

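Call:
arm_command --pt "0 0 0 0" --pt "0 0 0 0" --pt "0 0 0 0" --pt "0 0 0 0" --pt "0 0 0 0" --pt "0 0 0 0" --pt "0 0 0 0" --pt "0 0 0 0" --pt "0 0 0 0" --pt "0 0 0 0" --gripper 1 --force 35

```text
time_s: 10.3
ee_pos: [0.5177, 0.1231, 0.0857]
orientation: [0.812, 0.583, 0.0, 0.0]
ft_force: [2.4, -0.0, -2.7]
opening: 0.0085
```

```bash
python3 - <<'E'
from h import *
go((.517,.123,.086),-.32)
E
```

```text
t 10.3 pos [0.5177 0.1231 0.0857] jaw -0.3253075289578468 tilt [ 0.0003  0.0006 -1.    ] F [ 2.4416 -0.0121 -2.6561] op 0.008466311494422982
delta cm [-0.035  -0.0673 -0.0308]
roll -0.005307528957846808 q7 -0.9624282587982048
delta if rolled first -0.03467839229544315 -0.06747901824360551 -0.03078436709971071
```

Call:
arm_command --pt "0 0 -0.5 0" --pt "0 0 -1 0" --pt "0 0 -1 0" --pt "0 0 -1 0" --pt "0 0 -1.5 0" --pt "0 0 -2 0" --pt "0 0 -2 0" --pt "0 0 -2 0" --pt "0 0 -1 0" --pt "0 0 0 0"

```text
time_s: 11.55
ee_pos: [0.5174, 0.1234, 0.2063]
orientation: [0.812, 0.583, 0.0, 0.0]
ft_force: [0.0, -0.4, -3.6]
opening: 0.009
```

```bash
python3 - <<'E'
from h import *
from bench import arm
go((.459,-.102,.1987),0)
for n in("scene","top"):
    s=arm.grab_frame(n)[:,:,::-1];cv2.imwrite(f"pics/{n}5.png",s)
s=cv2.imread("pics/scene5.png");cv2.imwrite("pics/s5.png",cv2.resize(s[130:270,240:380],(600,600),interpolation=cv2.INTER_CUBIC))
E
```

```text
t 11.55 pos [0.5174 0.1234 0.2063] jaw -0.324772213530107 tilt [ 0.0005  0.0008 -1.    ] F [ 0.033  -0.4015 -3.6151] op 0.008962820897691992
delta cm [-23.2286   1.6538   0.7553]
roll -0.324772213530107 q7 -0.864179087369457
delta if rolled first -22.54198478499164 -5.844732159454264 0.7552627879768791
```

View pics/s5.png

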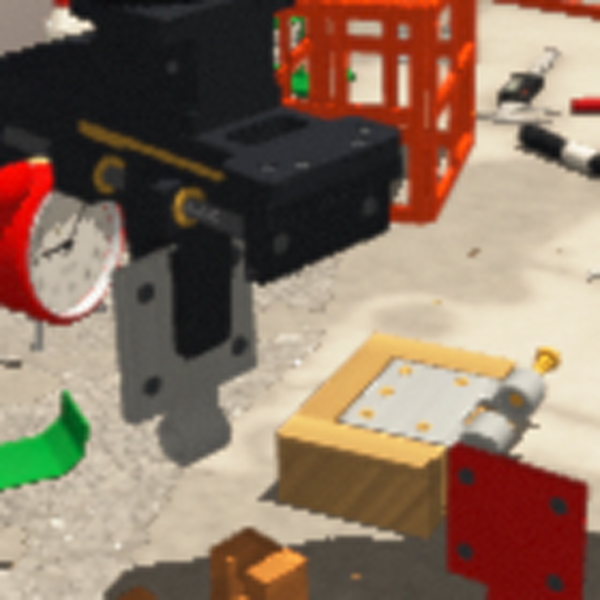

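The leaf is lifted cleanly and held upright; the knuckle is at crop (195,440). Next I move above the gap.

Call:
arm_command --pt "-2 0.15 0 0" --pt "-4 0.3 0 0" --pt "-4 0.3 0 0" --pt "-4 0.3 0 0" --pt "-4 0.3 0.3 0" --pt "-3.2 0.2 0.3 0" --pt "-2 0.1 0 0" --pt "0 0 0 -0.16" --pt "0 0 0 -0.165" --pt "0 0 0 0"

```text
time_s: 12.9
ee_pos: [0.4578, -0.103, 0.1992]
orientation: [0.708, 0.706, -0.001, -0.001]
ft_force: [1.1, 0.5, -2.3]
opening: 0.0088
```

```bash
python3 - <<'E'
from h import *
from bench import arm
go((.459,-.102,.1987),0)
for n in("scene","top"):
    s=arm.grab_frame(n)[:,:,::-1];cv2.imwrite(f"pics/{n}6.png",s)
def cr(f,x0,y0,w,h,k,o):
    a=cv2.imread(f);b=cv2.resize(a[y0:y0+h,x0:x0+w],None,fx=k,fy=k,interpolation=cv2.INTER_NEAREST)
    for x in range(0,w,5): cv2.putText(b,str(x0+x),(x*k,9),0,.35,(255,255,0),1)
    for y in range(0,h,5): cv2.putText(b,str(y0+y),(0,y*k+9),0,.35,(255,255,0),1)
    cv2.imwrite(o,b)
cr("pics/scene6.png",310,150,75,98,6,"pics/s6.png")
cr("pics/top6.png",285,195,60,50,10,"pics/t6.png")
E
```

```text
t 12.9 pos [ 0.4578 -0.103   0.1992] jaw -0.0028233400572069698 tilt [ 0.     -0.0015 -1.    ] F [ 1.1178  0.5103 -2.2631] op 0.008815733234391256
delta cm [0.1006 0.1237 0.047 ]
roll -0.00282334005720708 q7 -0.08686772190952503
delta if rolled first 0.10029194860034986 0.12402197728966395 0.04701829563843999
```

View pics/s6.png

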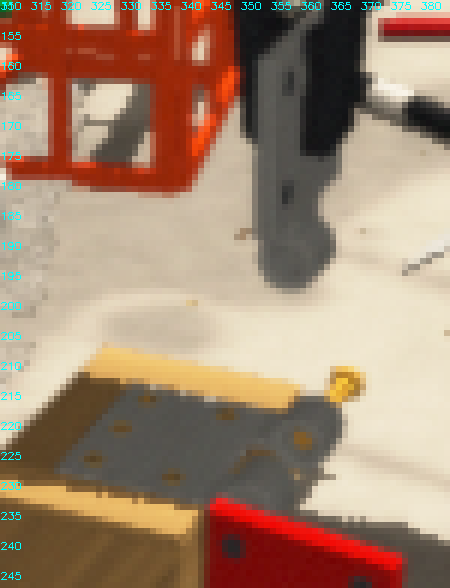

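View pics/t6.png

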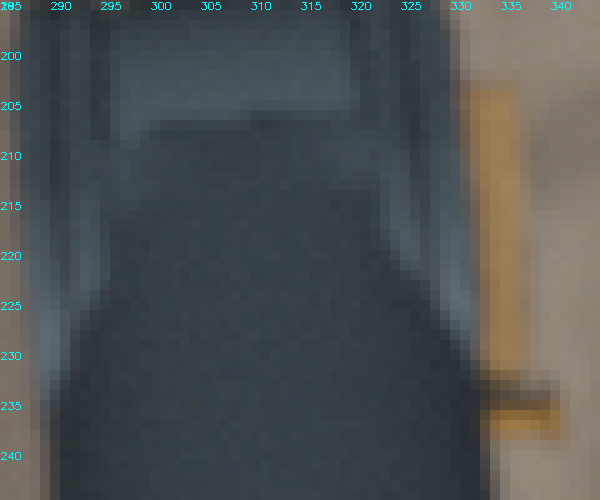

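```bash
cat >> h.py <<'E'
def cr(f,x0,y0,w,h,k,o):
    a=cv2.imread(f);b=cv2.resize(a[y0:y0+h,x0:x0+w],None,fx=k,fy=k,interpolation=cv2.INTER_NEAREST)
    b=cv2.convertScaleAbs(b,alpha=1.3,beta=15)
    for x in range(0,w,5): cv2.putText(b,str(x0+x),(x*k,9),0,.35,(255,255,0),1)
    for y in range(0,h,5): cv2.putText(b,str(y0+y),(0,y*k+9),0,.35,(255,255,0),1)
    cv2.imwrite(o,b)
E
python3 - <<'E'
from h import *
cr("pics/scene5.png",262,180,45,62,9,"pics/s5b.png")
cr("pics/scene6.png",343,165,35,38,15,"pics/s6b.png")
E
```

```text
(no output)
```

View pics/s5b.png

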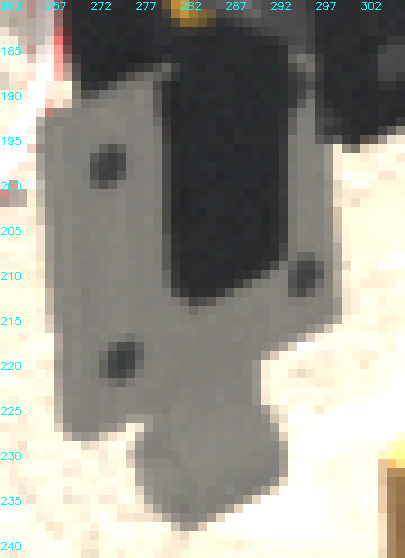

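View pics/s6b.png

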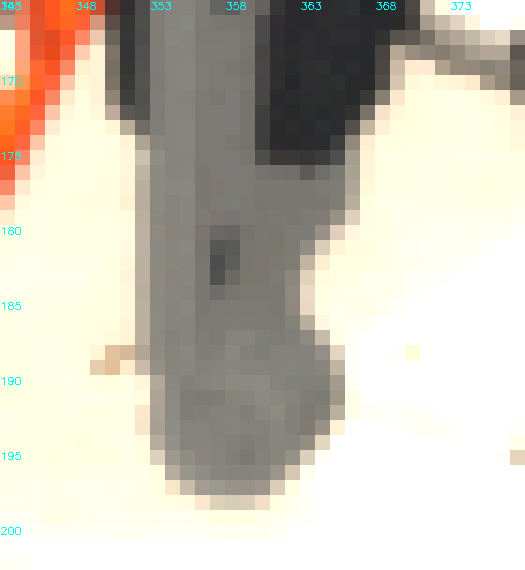

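```bash
python3 - <<'E'
from h import *
def svert(line,P0,d):
    """s along d from P0 (horizontal) where vertical edge image line's plane meets"""
    o,r1=ray("scene",line[0]);_,r2=ray("scene",line[0]+10*line[1])
    N=np.cross(r1,r2);return N@(o-P0)/(N@d)
s=cv2.imread("pics/scene5.png")
T=np.array([.5174,.1234,.18]);j=-.3248;n=np.array([np.cos(j),np.sin(j),0]);y=np.array([-np.sin(j),np.cos(j),0])
L=edge(s,(267,194),(268.7,226),2);Rr=edge(s,(298.4,196),(299.2,213),2)
print(L,Rr)
print('left back edge s',svert(L,T+.0045*n,y),'right front s',svert(Rr,T-.0045*n,y))
bl=edge(s,(291,218.6),(298.5,214.8),1.5,.05);q=inter(bl,Rr);print(q,onz("scene",q,.1606),'vs',T-.0045*n-.035*y)
# knuckle: right (-y end) and left (+y end)
kl=edge(s,(276.8,228),(277.2,234),1.5,.05);kr=edge(s,(293.3,226),(293.3,231),1.5,.05);print(kl,kr)
# jamb plate in s3f
a=cv2.imread("pics/s3f.png")
rear=edge(a,(318,227.5),(330.5,214),1.5);far=edge(a,(332,213.2),(354,217.2),1.5);near=edge(a,(320,229),(343,233),1.5)
for l in(rear,far,near):print(l)
for nme,l in(('rf',far),('rn',near)):
    q=inter(rear,l);print(nme,q,onz("scene",q,.045))
    for u in(325,340,350): 
        print(onz("scene",l[0]+l[1]*(u-l[0][0])/l[1][0],.045),end=' ')
# block again
nb=edge(a,(305,230.5),(339,239),2);rb=edge(a,(305,229),(326,207.5),2);fb=edge(a,(327,207),(356,212.5),2);v=edge(a,(339.5,241),(339.6,250),2)
for p,q in((nb,rb),(rb,fb),(nb,v)):print(onz("scene",inter(p,q),.045))
E
```

```text
(array([266.8137, 210.0551], dtype=float32), array([0.0769, 0.997 ], dtype=float32), np.float32(0.11882316)) (array([299.0298, 204.191 ], dtype=float32), array([0.1031, 0.9947], dtype=float32), np.float32(0.13579735))
left back edge s 0.03169719297869474 right front s -0.03611401728837611
[300.1204 214.7078] [0.5034 0.0856 0.1606] vs [0.502  0.0917 0.18  ]
(array([276.5511, 231.0299], dtype=float32), array([0.0518, 0.9987], dtype=float32), np.float32(0.11013588)) (array([293.1539, 228.5   ], dtype=float32), array([0.2071, 0.9783], dtype=float32), np.float32(0.13988627))
(array([324.4121, 221.2099], dtype=float32), array([ 0.6808, -0.7325], dtype=float32), np.float32(0.06350802))
(array([342.9445, 215.5055], dtype=float32), array([0.9809, 0.1945], dtype=float32), np.float32(0.13374634))
(array([330.1633, 230.4493], dtype=float32), array([0.9757, 0.2193], dtype=float32), np.float32(0.14316161))
rf [331.7734 213.29  ] [ 0.54   -0.1403  0.045 ]
[ 0.5584 -0.1399  0.045 ] [ 0.518  -0.1407  0.045 ] [ 0.4918 -0.1413  0.045 ] rn [318.3022 227.7836] [ 0.5395 -0.0623  0.045 ]
[ 0.5224 -0.0624  0.045 ] [ 0.4848 -0.0627  0.045 ] [ 0.4604 -0.0629  0.045 ] [ 0.566  -0.0359  0.045 ]
[ 0.565  -0.1659  0.045 ]
[ 0.4766 -0.0372  0.045 ]
```

```bash
python3 - <<'E'
from h import *
zb=.1992-.0637
for off in(-.0014,):
  c=np.array([.4578,-.103+off,zb])
  for e in(.012,-.012):
    for a in(0,90,180,270):
        p=c+[.012*np.cos(np.radians(a)),e,.012*np.sin(np.radians(a))];print(e,a,proj("scene",p))
  print('plate +y bottom edge', [proj("scene",c+[sx*.0045,.035,.018]) for sx in(-1,1)], 'far front bottom',proj("scene",c+[-.0045,-.035,.018]))
# initial in rest, scene0 : same features
c=np.array([.5177,.1231,.022]);j=-.3248;n=np.array([np.cos(j),np.sin(j),0]);y=np.array([-np.sin(j),np.cos(j),0])
c=c-.0014*y
print('rest: top front corners',[proj("scene",c-.0045*n+s*.035*y+[0,0,.088]) for s in(1,-1)])
c=np.array([.5174,.1234,.2063-.0637])-.0014*y
print('lifted: front bottom corners',[proj("scene",c-.0045*n+s*.035*y+[0,0,.018]) for s in(1,-1)],'knuckle +y end bottom/left',[proj("scene",c+.012*y+[0,0,-.012]),proj("scene",c+.012*y+.012*n)],'-y end',[proj("scene",c-.012*y+[0,0,-.012]),proj("scene",c-.012*y-.012*n)])
E
```

```text
0.012 0 [351.7048 192.7348]
0.012 90 [356.905  188.7285]
0.012 180 [361.8989 194.6024]
0.012 270 [356.6444 198.5402]
-0.012 0 [355.6066 188.6016]
-0.012 90 [360.7396 184.6344]
-0.012 180 [365.625  190.3848]
-0.012 270 [360.4401 194.2863]
plate +y bottom edge [array([355.0919, 190.6472]), array([351.1677, 189.9397])] far front bottom [366.2162 178.7711]
rest: top front corners [array([272.5828, 254.1524]), array([300.7635, 239.097 ])]
lifted: front bottom corners [array([270.6712, 230.0906]), array([299.8165, 216.0025])] knuckle +y end bottom/left [array([280.0068, 238.6992]), array([275.3424, 230.7522])] -y end [array([289.7901, 233.7049]), array([293.8426, 230.3824])]
```

```bash
python3 - <<'E'
from h import *
j=-.3248;n=np.array([np.cos(j),np.sin(j),0]);y=np.array([-np.sin(j),np.cos(j),0])
c=np.array([.5174,.1234,.2063-.0637])-.0014*y
for z in(.018,.088):print(z,[proj("scene",c+sx*.0045*n+.035*y+[0,0,z]) for sx in(-1,1)])
# hole centers in rest vs lifted (same feature on front face): dark blobs
for f,boxes in(("scene0",[(278,251,5),(297,241.5,5)]),("scene5",[(273.5,197.5,5),(274.5,219.5,5),(295,210.5,5)])):
    im=cv2.cvtColor(cv2.imread(f"pics/{f}.png"),cv2.COLOR_BGR2GRAY).astype(float)
    for(u,v,r) in boxes:
        p=im[int(v)-r:int(v)+r+1,int(u)-r:int(u)+r+1];w=np.clip(np.median(p)-12-p,0,None)
        yy,xx=np.mgrid[int(v)-r:int(v)+r+1,int(u)-r:int(u)+r+1];print(f,(w*xx).sum()/w.sum(),(w*yy).sum()/w.sum())
E
```

```text
0.018 [array([270.6712, 230.0906]), array([267.4201, 228.3251])]
0.088 [array([267.7373, 193.9963]), array([264.3638, 192.4573])]
scene0 278.86926790024137 254.04827031375703
scene0 297.5706666666667 244.48566666666667
scene5 273.5540838852097 197.99116997792495
scene5 275.07962529274005 219.63231850117097
scene5 292.370695970696 207.92600732600732
```

```bash
python3 - <<'E'
from h import *
j=-.3248;n=np.array([np.cos(j),np.sin(j),0]);y=np.array([-np.sin(j),np.cos(j),0])
def blob(f,u,v,r=4):
    im=cv2.cvtColor(cv2.imread(f"pics/{f}.png"),cv2.COLOR_BGR2GRAY).astype(float)
    u,v=int(round(u)),int(round(v));p=im[v-r:v+r+1,u-r:u+r+1];w=np.clip(np.median(p)-10-p,0,None)
    yy,xx=np.mgrid[v-r:v+r+1,u-r:u+r+1];return np.array([(w*xx).sum()/w.sum(),(w*yy).sum()/w.sum()])
def onface(uv,T):
    o,d=ray("scene",uv);P0=T-.0045*n;k=n@(P0-o)/(n@d);P=o+k*d-T;return np.array([P@y,P[2]])
T0=np.array([.5177,.1231,.0857]);T5=np.array([.5174,.1234,.2063])
for f,u,v,T in(("scene0",277.5,256.8,T0),("scene0",297,246.6,T0),("scene5",273.5,198,T5),("scene5",275,219.7,T5),("scene5",295.3,210.3,T5)):
    b=blob(f,u,v);print(f,b,onface(b,T))
E
```

```text
scene0 [277.5212 256.8782] [0.0228 0.013 ]
scene0 [297.1685 246.5842] [-0.0263  0.0121]
scene5 [273.5501 197.9918] [0.022  0.0127]
scene5 [275.0759 219.6317] [ 0.0222 -0.0294]
scene5 [293.27   208.5956] [-0.0212 -0.0243]
```

Call:
arm_command --pt "0.25 0.12 0 -0.012" --pt "0 0 1 0" --pt "0 0 1 0" --pt "0 0 1 0" --pt "0 0 1 0" --pt "0 0 1 0" --pt "0 0 0.7 0" --pt "0 0 0.4 0" --pt "0 0 0 0" --pt "0 0 0 0"

```text
time_s: 14.25
ee_pos: [0.4604, -0.0994, 0.139]
orientation: [0.703, 0.711, 0.0, 0.0]
ft_force: [-0.4, -1.1, -3.3]
opening: 0.0086
```

```bash
python3 - <<'E'
from h import *
from bench import arm
go((.459,-.1005,.1087),.01)
s=arm.grab_frame("scene")[:,:,::-1];cv2.imwrite("pics/scene7.png",s)
cr("pics/scene7.png",330,185,50,55,10,"pics/s7.png")
E
```

```text
t 14.25 pos [ 0.4604 -0.0994  0.139 ] jaw 0.011946249938566515 tilt [-0.0001  0.0005 -1.    ] F [-0.3866 -1.1135 -3.2621] op 0.008615706294843616
delta cm [-0.1056 -0.1399  3.026 ]
roll 0.0019462499385665133 q7 -0.15161098150078287
delta if rolled first -0.10587472154812293 -0.1397174105906853 3.0260198668526694
```

View pics/s7.png

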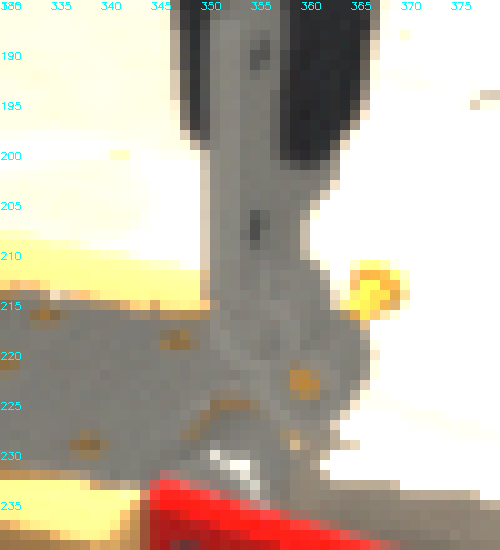

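Call:
arm_command --pt "-0.1 -0.12 0 0" --pt "0 0 0 0" --pt "0 0 0.2 0" --pt "0 0 0.2 0" --pt "0 0 0.2 0" --pt "0 0 0.2 0" --pt "0 0 0.2 0" --pt "0 0 0.2 0" --pt "0 0 0 0" --pt "0 0 0 0"

```text
time_s: 15.55
ee_pos: [0.459, -0.1004, 0.1267]
orientation: [0.703, 0.711, 0.0, 0.0]
ft_force: [0.2, 0.2, -3.1]
opening: 0.0087
```

```bash
python3 - <<'E'
from h import *
go((.459,-.1005,.1087),.01)
E
```

```text
t 15.55 pos [ 0.459  -0.1004  0.1267] jaw 0.012106490274837754 tilt [-0.  0. -1.] F [ 0.1843  0.2122 -3.1108] op 0.008728136370147093
delta cm [-0.0148  0.0019  1.8039]
roll 0.00210649027483778 q7 -0.1633769174683401
delta if rolled first -0.014746575772025598 0.0019261178596118853 1.8038610802445731
```

Knuckle bottom is now about 6 mm into the gap, with no contact force beyond the leaf's weight. I descend the remaining 18 mm.

Call:
arm_command --pt "0 0 0.25 0" --pt "0 0 0.25 0" --pt "0 0 0.25 0" --pt "0 0 0.25 0" --pt "0 0 0.25 0" --pt "0 0 0.25 0" --pt "0 0 0.2 0" --pt "0 0 0.1 0" --pt "0 0 0 0" --pt "0 0 0 0"

```text
time_s: 16.8
ee_pos: [0.459, -0.1004, 0.1088]
orientation: [0.703, 0.711, 0.0, 0.0]
ft_force: [0.1, -0.1, -3.7]
opening: 0.0084
```

```bash
python3 - <<'E'
from h import *
from bench import arm
go((.459,-.1005,.1087),.01)
s=arm.grab_frame("scene")[:,:,::-1];cv2.imwrite("pics/scene8.png",s)
cr("pics/scene8.png",325,185,55,55,10,"pics/s8.png")
E
```

```text
t 16.8 pos [ 0.459  -0.1004  0.1088] jaw 0.01209617163512633 tilt [-0.      0.0001 -1.    ] F [ 0.1462 -0.1302 -3.7033] op 0.00839387525442767
delta cm [-0.0131  0.0026  0.0055]
roll 0.0020961716351264315 q7 -0.18499828779319538
delta if rolled first -0.013065155390079845 0.0025940040424432893 0.005511425780865253
```

View pics/s8.png

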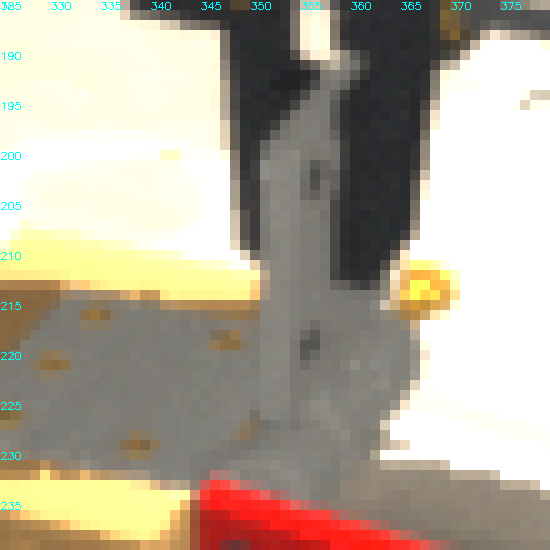

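The knuckle sits in the gap (column ~357, row ~225), with no side force. I probe the clearance gently along the bore, +y by 1 mm.

Call:
arm_command --pt "0.05 0 0 0" --pt "0.05 0 0 0" --pt "0 0 0 0" --pt "0 0 0 0" --pt "0 0 0 0" --pt "0 0 0 0" --pt "0 0 0 0" --pt "0 0 0 0" --pt "0 0 0 0" --pt "0 0 0 0" --force 50

```text
time_s: 18.1
ee_pos: [0.4589, -0.0994, 0.1087]
orientation: [0.703, 0.711, -0.0, 0.0]
ft_force: [0.9, -1.2, -3.2]
opening: 0.0087
```

Call:
arm_command --pt "0.05 0 0 0" --pt "0 0 0 0" --pt "0 0 0 0" --pt "0 0 0 0" --pt "0 0 0 0" --pt "0 0 0 0" --pt "0 0 0 0" --pt "0 0 0 0" --pt "0 0 0 0" --pt "0 0 0 0"

```text
time_s: 19.35
ee_pos: [0.4589, -0.0988, 0.1087]
orientation: [0.703, 0.711, 0.0, -0.0]
ft_force: [-0.1, 0.3, -2.8]
opening: 0.0085
```

No contact at +1.6 mm. Now the other side, stepwise.

Call:
arm_command --pt "-0.1 0 0 0" --pt "-0.1 0 0 0" --pt "-0.05 0 0 0" --pt "0 0 0 0" --pt "0 0 0 0" --pt "0 0 0 0" --pt "0 0 0 0" --pt "0 0 0 0" --pt "0 0 0 0" --pt "0 0 0 0"

```text
time_s: 20.6
ee_pos: [0.459, -0.1014, 0.1087]
orientation: [0.703, 0.711, -0.0, 0.0]
ft_force: [-0.4, -0.5, -3.7]
opening: 0.0086
```

Call:
arm_command --pt "-0.05 0 0 0" --pt "0 0 0 0" --pt "0 0 0 0" --pt "0 0 0 0" --pt "0 0 0 0" --pt "0 0 0 0" --pt "0 0 0 0" --pt "0 0 0 0" --pt "0 0 0 0" --pt "0 0 0 0"

```text
time_s: 21.85
ee_pos: [0.459, -0.1019, 0.1087]
orientation: [0.703, 0.711, 0.0, 0.0]
ft_force: [0.2, -0.5, -3.3]
opening: 0.0087
```

Call:
arm_command --pt "0.1 0 0 0" --pt "0.05 0 0 0" --pt "0 0.1 0 0" --pt "0 0.1 0 0" --pt "0 0.1 0 0" --pt "0 0.05 0 0" --pt "0 0 0 0" --pt "0 0 0 0" --pt "0 0 0 0" --pt "0 0 0 0"

```text
time_s: 23.1
ee_pos: [0.4624, -0.1004, 0.1087]
orientation: [0.703, 0.711, -0.0, -0.0]
ft_force: [0.5, 0.1, -3.0]
opening: 0.0085
```

Call:
arm_command --pt "0 0.05 0 0" --pt "0 0 0 0" --pt "0 0 0 0" --pt "0 0 0 0" --pt "0 0 0 0" --pt "0 0 0 0" --pt "0 0 0 0" --pt "0 0 0 0" --pt "0 0 0 0" --pt "0 0 0 0"

```text
time_s: 24.35
ee_pos: [0.4629, -0.1003, 0.1087]
orientation: [0.703, 0.711, -0.0, 0.0]
ft_force: [0.5, -0.2, -3.6]
opening: 0.0086
```

Call:
arm_command --pt "0 0.05 0 0" --pt "0 0 0 0" --pt "0 0 0 0" --pt "0 0 0 0" --pt "0 0 0 0" --pt "0 0 0 0" --pt "0 0 0 0" --pt "0 0 0 0" --pt "0 0 0 0" --pt "0 0 0 0"

```text
time_s: 25.6
ee_pos: [0.4634, -0.1003, 0.1087]
orientation: [0.703, 0.711, -0.0, -0.0]
ft_force: [0.1, 0.9, -2.7]
opening: 0.0088
```

Call:
arm_command --pt "0 0.05 0 0" --pt "0 0 0 0" --pt "0 0 0 0" --pt "0 0 0 0" --pt "0 0 0 0" --pt "0 0 0 0" --pt "0 0 0 0" --pt "0 0 0 0" --pt "0 0 0 0" --pt "0 0 0 0"

```text
time_s: 26.85
ee_pos: [0.4639, -0.1003, 0.1087]
orientation: [0.703, 0.711, -0.0, -0.0]
ft_force: [0.5, -0.1, -3.3]
opening: 0.0087
```

Call:
arm_command --pt "0 0.05 0 0" --pt "0 0 0 0" --pt "0 0 0 0" --pt "0 0 0 0" --pt "0 0 0 0" --pt "0 0 0 0" --pt "0 0 0 0" --pt "0 0 0 0" --pt "0 0 0 0" --pt "0 0 0 0"

```text
time_s: 28.1
ee_pos: [0.4644, -0.1003, 0.1087]
orientation: [0.703, 0.711, -0.0, 0.0]
ft_force: [0.0, 0.2, -1.9]
opening: 0.0087
```

Call:
arm_command --pt "0 0.05 0 0" --pt "0 0 0 0" --pt "0 0 0 0" --pt "0 0 0 0" --pt "0 0 0 0" --pt "0 0 0 0" --pt "0 0 0 0" --pt "0 0 0 0" --pt "0 0 0 0" --pt "0 0 0 0"

```text
time_s: 29.35
ee_pos: [0.4648, -0.1003, 0.1087]
orientation: [0.703, 0.711, -0.0, -0.0]
ft_force: [-2.5, -0.3, -2.1]
opening: 0.0086
```

Contact (-2.5 N) at TCP x ≈ 0.4646, so the 5 mm clearance puts the axis at x ≈ 0.4596, against 0.459 from the camera. I back off 5.2 mm to the middle.

Call:
arm_command --pt "0 -0.1 0 0" --pt "0 -0.1 0 0" --pt "0 -0.1 0 0" --pt "0 -0.1 0 0" --pt "0 -0.12 0 0" --pt "0 0 0 0" --pt "0 0 0 0" --pt "0 0 0 0" --pt "0 0 0 0" --pt "0 0 0 0"

```text
time_s: 30.6
ee_pos: [0.4597, -0.1004, 0.1087]
orientation: [0.703, 0.711, -0.0, -0.0]
ft_force: [0.1, 0.1, -3.2]
opening: 0.0087
```

```bash
python3 - <<'E'
from h import *
from bench import arm
go((.4596,-.1004,.1087),.01)
s=arm.grab_frame("scene")[:,:,::-1];cv2.imwrite("pics/scene9.png",s)
cr("pics/scene9.png",325,185,55,55,10,"pics/s9.png")
a=cv2.imread("pics/scene8.png").astype(int);b=s.astype(int)
# leaf hole marks before/after probing
def blob(im,u,v,r=4):
    im=cv2.cvtColor(im.astype(np.uint8),cv2.COLOR_BGR2GRAY).astype(float)
    p=im[v-r:v+r+1,u-r:u+r+1];w=np.clip(np.median(p)-10-p,0,None)
    yy,xx=np.mgrid[v-r:v+r+1,u-r:u+r+1];return (w*xx).sum()/w.sum(),(w*yy).sum()/w.sum()
for u,v in((355,202),(354,219),(338,229)): print(blob(a,u,v,3),blob(b,u,v,3))
E
```

```text
t 30.6 pos [ 0.4597 -0.1004  0.1087] jaw 0.012009390741319754 tilt [ 0.     -0.0001 -1.    ] F [ 0.1438  0.1173 -3.1811] op 0.008708185681703302
delta cm [-0.0014 -0.0109 -0.0018]
roll 0.002009390741319672 q7 -0.18507722343606697
delta if rolled first -0.0014150312107406512 -0.010881640353652636 -0.0018202065065712448
(np.float64(356.90625), np.float64(203.03125)) (np.float64(357.18930041152265), np.float64(202.50205761316872))
(np.float64(355.5125), np.float64(218.9875)) (np.float64(355.17977528089887), np.float64(219.22471910112358))
(np.float64(339.0), np.float64(229.0)) (np.float64(339.0), np.float64(229.0))
```

View pics/s9.png

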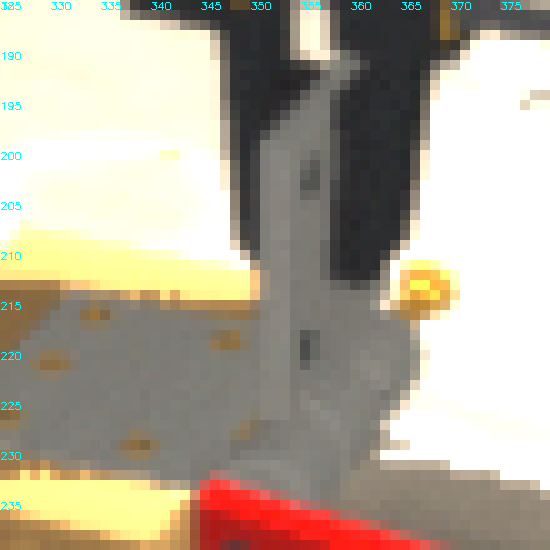

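The plate hangs upright in the gap (columns 350–357) and the jamb leaf is still flush. Only the leaf's weight shows on the wrist, so I hand the job in.

```bash
python3 -c "
from bench import arm
print(arm.job_done()); o=arm.observe(); print(o['time_s'],o['ee_pos'],o['ft_force'],o['opening'])"
```

```text
the job is handed in; nothing more can be done
None
the job is handed in; nothing more can be done
```

I pressed the jamb leaf home, lifted the grey door leaf from its rest, and lowered its knuckle into the gap. I handed the job in at about 31 s with the leaf held by the gripper alone; no verdict was reported.

**Jamb leaf:** it met a dead stop at 34 N with the fingertips at 45.2 mm, and it still looks flush in the last picture.

**Last checks before handing in:**
- **Along the bore:** I moved the knuckle 1.5 mm each way and felt no contact, so it should be within about 1.5 mm of the middle.
- **Across the bore:** a light touch on the plate's edge (2.5 N) put the axis at x = 0.4596. The camera had given 0.459; the tool finished at 0.4597.
- **Height:** the tool stood at 0.1087, which puts the bore at 45 mm, going by where the leaf sat in its rest. I did not check the height by touch.
- **Angle and force:** the bores are parallel to about 0.01 rad and the tool is vertical. Wrist side forces were about 0.1 N, with only the leaf's weight (about 3 N) hanging on it.

**Disagreements and limits:** two camera estimates of where the leaf sits in the grip along the bore differed by about 1.5 mm; the probing then showed clearance on both sides. The lower plate edges also appeared about 1 pixel higher than expected. I put that down to glare, because a plate hole gave the same height within 0.3 mm before and after the lift. The top camera's view was blocked at the end, so that last alignment picture comes from the scene camera only.

I kept clear of the jar, medallion and scissors, but did not measure their positions again at the end.

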